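# Tag the conveyor's guard flap and hold it open at the red pointer

### The job

Take the red spring clip off its small stand, clip it well down onto the upright blue tab of the yellow guard flap and let go of it. Then lift the flap, which has a black handle, until it lies along the red pointer at its side, and finish while holding it there: it falls shut by itself, and only the robot keeps it up. Do not turn the pointer and leave the orange puck, the sensor and the screwdriver alone.

Things in the scene. Friction and masses are not known exactly. Their poses are not given: they have to be found in the camera images.
- flap (a joint): Opening angle of the yellow guard flap (rad): 0 shut and level, as at the start; grows as its front edge (robot side) rises; stops at 1.45. No spring, no latch: about 0.5 kg, falls shut when let go; about 3 N at the handle lifts it. 205 mm from hinge to front edge, 264 mm wide, 8 mm thick, with a clear window.
- mark (a joint): Angle of the red pointer (rad), same axis and sense as the flap's: the flap is right when its angle equals this. A stiff 200 mm red arm by the white quadrant scale on the right-hand (-y) side of the guard; it stays where it is set (about 0.6 to 1.1).
- flap_hinge (a point): Middle of the flap's hinge axis, 94 mm above the table. Fixed to the guard: its y axis is the hinge axis (roughly the robot's left), its x axis points level from the flap's front edge to the hinge. The flap turns about +y.
- flap_handle (a point): Centre of the bar of the flap's black U-handle: round bar 12 mm thick along the flap's y, 90 mm between its legs, 45 mm above the flap's top face, 175 mm along the flap from the hinge (bar 49 mm off the hinge plane). Moves with the flap. Pinch it from above, fingers closing along x; it can turn between the pads as the flap swings.
- tab_top (a point): Middle of the top edge of the blue tab on the flap's front edge, left of the handle: an upright plate 5 mm thick (along x), 70 mm wide (along y), standing 35 mm above the flap. Axes as the flap's; z up when shut. Its top is 133 mm above the table when shut, and 125 mm to the left of the handle's centre.
- clip_pivot (a point): Pivot pin of the loose red spring clip (60 g, like a big clothes-peg, standing handles up), half-way up it. x: the way it opens; z up. Jaws reach 40 mm below this point, handles 57 mm above; all 20 to 22 mm wide along y. The pin (radius 9 mm) is the stop: pushed fully down on a plate, it is 9 mm above the plate's top edge. It starts so on the stand. Its tilt follows one jaw (0.25 rad if open).
- clip_jaw (a joint): Opening of the clip (rad): about 0 when closed on a 5 mm plate, 0.5 fully open (stop). At rest the handles form a V 55 mm over its top ends; squeezed along x from above (about 8 N, 35 to 45 mm above the pivot) they stop parallel, 29 mm over all, jaw tips then about 25 mm apart. Let go, the jaws close and grip a 5 mm plate with about 8 N.
- stand: Small fixed stand that the clip is parked on: foot 70 x 80 x 12 mm, upright aluminium plate 5 mm thick (along its x), 50 mm wide, top 64 mm above the table; origin at the underside's centre.
- mark_tip (a point): Tip of the red pointer, 200 mm from the hinge axis; axes as the pointer's (x along it towards the hinge).
- puck_center (a point): Bystander: centre of an orange puck, 40 mm across, 25 mm high.
- sensor_mid (a point): Bystander: middle of an upright barrel sensor, 70 mm high, 18 mm barrel on a 32 mm foot, blue top.
- driver_grip (a point): Bystander: the handle of a yellow screwdriver lying on the table, 180 mm long.
Things that resemble listed ones, but are neither listed nor needed, are in the scene too. Of the things shaped like the part that bears clip_pivot, the red one is meant.

How it is judged (in metres and radians):
On the way:
1. the clip grips the blue tab, pushed well down, let go, with the flap still shut (y of clip_pivot in the frame of tab_top between -0.036 and 0.036 m and x of clip_pivot in the frame of tab_top between -0.012 and 0.012 m and z of clip_pivot in the frame of tab_top between 0 and 0.025 m and contact force between clip and flap above 1 N and contact force between each of the arm, the fingers and clip below 0.2 N and value of joint flap below 0.1 rad), for 0.3 s.
At the end, for the whole second after the job is handed in: The flap is within 0.08 rad (4.5 degrees) of the red pointer and carried by the robot (at least 0.3 N on it), while the clip, untouched, grips the blue tab (jaws at least 15 mm over it, pivot within 36 mm of the tab's middle) (y of clip_pivot in the frame of tab_top between -0.036 and 0.036 m and x of clip_pivot in the frame of tab_top between -0.012 and 0.012 m and z of clip_pivot in the frame of tab_top between 0 and 0.025 m and contact force between clip and flap above 1 N and contact force between each of the arm, the fingers and clip below 0.2 N and angle between the x axis of tab_top and the x axis of mark_tip, either way round below 0.08 rad and contact force between any of the fingers, the arm and flap above 0.3 N); the arm keeps its last pose, push and grip.
It fails at once if the red pointer was turned (distance of mark_tip from where it was at the start of the episode above 0.015 m).
It fails at once if the puck was disturbed (distance of puck_center from where it was at the start of the episode above 0.03 m).
It fails at once if the sensor was disturbed (distance of sensor_mid from where it was at the start of the episode above 0.03 m).
It fails at once if the screwdriver was disturbed (distance of driver_grip from where it was at the start of the episode above 0.03 m).
It also fails if it takes over 53 s, if anything falls off the work surface, if the arm or the gripper's body presses on something with over 40 N, if the wrist force passes 120 N, or if a joint passes its speed limit or range.

### The arm

A 6-joint arm with a two-finger parallel gripper is mounted at the origin on the work surface. World frame = base frame: x ahead of the robot, y to its left, z up, the work surface at z = 0. Lengths are in mm, angles in rad, forces in N, time in s.
With the tool pointing down it reaches from about 300 to 775 mm from the base axis. Payload 14.6 kg.
Tool frame: the origin (TCP) lies at the very end of the fingers, on their centre line; the grasp point (between the pads) lies 19 mm behind it; y points along the fingers, z is the direction in which the jaws open and shut, and the axes are right-handed (so a half turn about y gives the same grasp; the last joint's range is limited). The gripper opens to 94 mm and grips with 3 to 60 N. Pads are 16 mm wide; open, the fingers measure 119 mm over their backs; the gripper's body (75 mm by 177 mm) begins 78 mm behind the grasp point.
Start: joints at [-1.219, 0.3, 1.521, -0, 1.321, -0.067], TCP at [223.658, -502.46, 205.446] pointing down, gripper open.
Joint ranges: [-3.03, 3.03], [-0.79, 2.21], [0.23, 2.52], [-1.04, 4.18], [0, 3.07], [-2.55, 2.55]. Speed limits (rad/s): [2.22, 2.22, 2.57, 3.14, 3.14, 3.14].

### API

Orientations are given as [roll, pitch, yaw] about the fixed x, y, z axes, in that order (R = Rz(yaw) Ry(pitch) Rx(roll)).
In Python, from cell import monitor, optics, manip gives the robot as it stands.
- The arm moves only by the shell command python3 -m creep 'ROWS' [FORCE]. ROWS is JSON, a list of rows, each an object of numbers: "tx", "ty", "tz": the shift along the tool's x, y, z scaled (see below); "turn": the turn about the tool's y scaled (see below); "fingers": the finger opening in mm, from 0 to 94. In form: [{"tx": .., "ty": .., "tz": .., "turn": .., "fingers": ..}, ...]. A call has 1 to 20 rows; each row is the pose to reach, as a shift and turn from the pose measured when the call began, along the tool's axes at that moment, turning the shorter way round; what a row does not reach only later rows make up. The controller multiplies each number of a shift by 200 mm and each number of a turn by pi rad. A row lasts 1/10 s, in which the tool goes at most 50 mm and 8.59 degrees, less where a joint would pass 70% of its speed; a pose out of reach is approached as far as the arm can. A call with a number of a shift or a turn outside -1 to 1 is refused whole. A call with a gripper value outside its range is refused whole. The fingers move at their own pace and stop on an object; FORCE is the grip in N (left out, the last holds). Time passes only in rows, so rows that repeat a pose let the fingers close. It gives the time, the measured TCP pose, the force and the opening at its end, in the units of the state.
- monitor.read_state(): the state, without advancing time (a new reading comes with each control period).
- optics.camera(name): name is "side" or "top"; returns a dict with "frame" (400x640x3 uint8, red, green, blue), "range_z" (400x640 float32, mm along the optical axis (not along the pixel's ray), 0 where there is no reading), "fx", "fy", "cx", "cy" (pixels), "distortion" ([k1, k2, p1, p2, k3] as OpenCV has them; the pictures are not rectified), "R" (3x3) and "t" (3): a world point X has camera coordinates R X + t. Camera axes: x right, y down, z forward; pixel columns grow to the right and rows downward; lengths in mm; the calibration is good to about 2 mm. A picture is of the moment at which its call begins.
- manip.sign_off(): hands the job in, once; it reports no verdict.
The state is a dict: "clock": time; "joints": joint angles; "qd": joint speeds; "effort": joint torques, N m; "eef_pos": TCP position; "eef_rot": TCP orientation; "wrist_force": force on the tool from outside, world axes, zero at the start; "moment": the same for the moment, N m; "finger_gap": finger opening in mm.
Only numpy, scipy, OpenCV 4.12 (cv2) and the standard library are available. Lean on these libraries where they do the work, as an engineer would, in place of code of your own. Each camera call takes 0.05 s, during which the arm holds its last target.

## Working session

There is one attempt and no reset: what is moved stays moved. The work goes in short steps, Python scripts to look and compute and a shell command to move; the robot and the scene stay as the last step left them, time stands still between calls to the robot, and variables do not carry over. Pictures are saved under pics/ and viewed, and the job is handed in when it is done.

```bash
ls; mkdir -p pics; python3 - <<'E'
from cell import monitor, optics
import cv2,pickle
s=monitor.read_state();print(s)
for n in("side","top"):
    c=optics.camera(n);pickle.dump(c,open(f"pics/{n}0.pkl","wb"))
    cv2.imwrite(f"pics/{n}0.png",c["frame"][:,:,::-1])
    print(n,c["fx"],c["fy"],c["cx"],c["cy"],c["distortion"],c["R"],c["t"])
E
```

```text
pics
{'clock': 0.0, 'joints': array([-1.21859938e+00,  3.00459421e-01,  1.52156803e+00, -3.77484854e-05,
        1.32069772e+00, -6.65877923e-02]), 'qd': array([-0.00036518,  0.00037344,  0.00013009, -0.00016218,  0.00040751,
       -0.00018212]), 'effort': array([-1.19577420e-03, -5.31810594e+01, -3.52735627e+01,  7.07741152e-02,
        2.43823574e-02, -9.77616469e-05]), 'eef_pos': array([ 223.56313266, -502.23132183,  204.8982566 ]), 'eef_rot': array([-1.57192877e+00,  3.88738772e-05, -2.72279858e+00]), 'wrist_force': array([ 0.14495999,  0.62339732, -0.69993414]), 'moment': array([-0.01989338,  0.00525488,  0.03708929]), 'finger_gap': 93.9534296003048}
side 453.5911949040339 453.5911949040339 318.6892346611626 191.84396039168453 [-0.0688836  0.         0.         0.         0.       ] [[-0.99886143 -0.04767511  0.0017116 ]
 [-0.0248187   0.48867716 -0.87211161]
 [ 0.0407416  -0.87116113 -0.489304  ]] [ 567.6510115   146.03665027 1132.89839829]
top 467.6476148983927 467.6476148983927 316.5319818650768 198.5575589398351 [-0.04030056  0.          0.          0.          0.        ] [[ 2.90799787e-02 -9.99576790e-01  7.71634558e-04]
 [-9.78537517e-01 -2.86254329e-02 -2.04070850e-01]
 [ 2.04006573e-01  5.17930261e-03 -9.78955818e-01]] [ -64.85054658  605.18345774 1328.38418527]
```

View pics/side0.png

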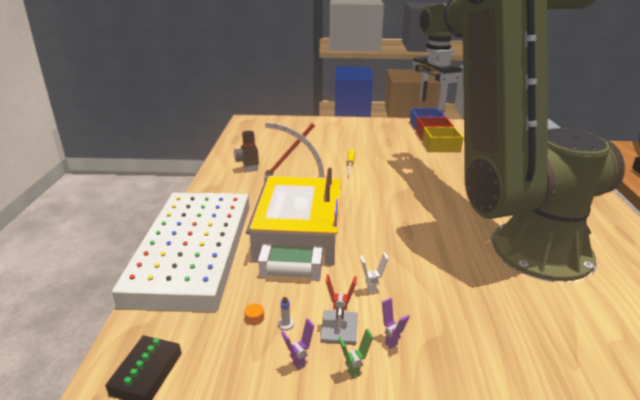

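View pics/top0.png

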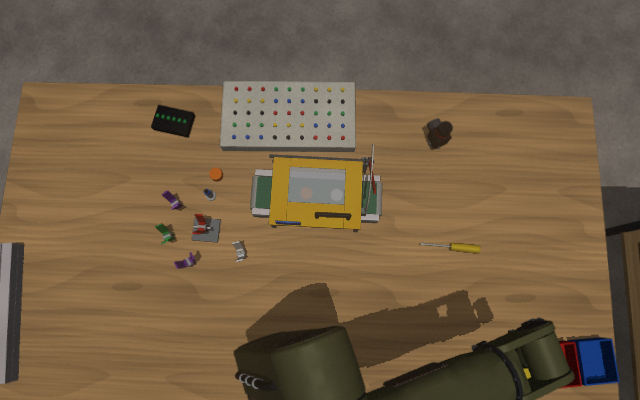

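The red clip stands on the grey stand, at side (341,295) and top (202,226). The other clips, which I take as look-alikes, are purple ×2, green and white. The flap is yellow with its tab at side (337,212) and top (288,223), and its handle at side (328,185) and top (332,216). I'll check enlarged crops.

```bash
cat > h.py <<'E'
import numpy as np,cv2,pickle
def load(n): return pickle.load(open(f"pics/{n}.pkl","rb"))
def KD(c): return np.array([[c["fx"],0,c["cx"]],[0,c["fy"],c["cy"]],[0,0,1.]]),np.array(c["distortion"],float)
def cloud(c):
    K,D=KD(c);H,W=c["range_z"].shape
    u,v=np.meshgrid(np.arange(W),np.arange(H))
    p=cv2.undistortPoints(np.stack([u,v],-1).reshape(-1,1,2).astype(float),K,D).reshape(H,W,2)
    z=c["range_z"].astype(float)
    P=np.dstack([p*z[...,None],z])
    return (P-np.array(c["t"]))@np.array(c["R"])
def proj(c,X):
    K,D=KD(c);return cv2.projectPoints(np.atleast_2d(X).astype(float),cv2.Rodrigues(np.array(c["R"]))[0],np.array(c["t"],float),K,D)[0].reshape(-1,2)
def snap(name):
    from cell import optics
    for n in("side","top"):
        c=optics.camera(n);pickle.dump(c,open(f"pics/{n}{name}.pkl","wb"))
def crop(n,u0,u1,v0,v1,s,out):
    f=load(n)["frame"][v0:v1,u0:u1,::-1]
    cv2.imwrite(f"pics/{out}.png",cv2.resize(f,None,fx=s,fy=s,interpolation=cv2.INTER_CUBIC))
def hsv(c): return cv2.cvtColor(c["frame"],cv2.COLOR_RGB2HSV)
E
python3 - <<'E'
from h import *
crop("side0",220,420,120,370,2.4,"c1"); crop("top0",140,400,140,280,3,"c2")
for n in("side0","top0"):
    c=load(n);P=cloud(c);h=hsv(c);H,S,V=[h[...,i].astype(int) for i in range(3)]
    red=((H<6)|(H>174))&(S>150)&(V>60)
    yel=(H>18)&(H<30)&(S>180)&(V>100)
    for nm,m,box in(("clip",red,(320,360,270,320) if n[0]=='s' else (185,225,205,245)),("mark",red,(260,320,120,180) if n[0]=='s' else(360,385,140,200)),("flap",yel,(240,345,170,240) if n[0]=='s' else(260,375,150,235)),("puck",(H>5)&(H<14)&(S>190),(235,270,300,325) if n[0]=='s' else(205,225,165,185))):
        k=np.zeros_like(m);u0,u1,v0,v1=box;k[v0:v1,u0:u1]=1;m=m&k&(c["range_z"]>0)
        q=P[m];print(n,nm,len(q),np.percentile(q,[2,50,98],axis=0).round(0).tolist() if len(q) else '')
E
```

```text
side0 clip 116 [[487.0, 278.0, 82.0], [524.0, 289.0, 87.0], [539.0, 296.0, 129.0]]
side0 mark 0 
side0 flap 2492 [[525.0, -168.0, 96.0], [594.0, 5.0, 99.0], [718.0, 87.0, 102.0]]
side0 puck 19 [[670.0, 275.0, 21.0], [684.0, 286.0, 24.0], [700.0, 288.0, 26.0]]
top0 clip 85 [[485.0, 276.0, 79.0], [521.0, 285.0, 95.0], [539.0, 295.0, 132.0]]
top0 mark 35 [[590.0, -200.0, 112.0], [628.0, -197.0, 212.0], [713.0, -195.0, 250.0]]
top0 flap 3710 [[520.0, -173.0, 92.0], [589.0, -41.0, 98.0], [716.0, 83.0, 104.0]]
top0 puck 117 [[668.0, 251.0, 12.0], [686.0, 269.0, 25.0], [703.0, 286.0, 30.0]]
```

View pics/c1.png

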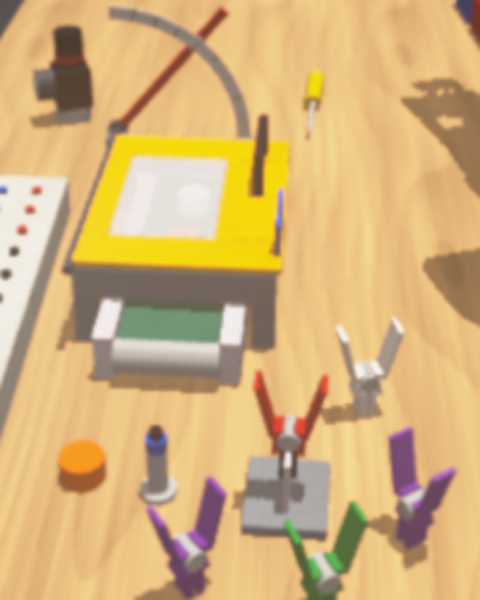

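View pics/c2.png

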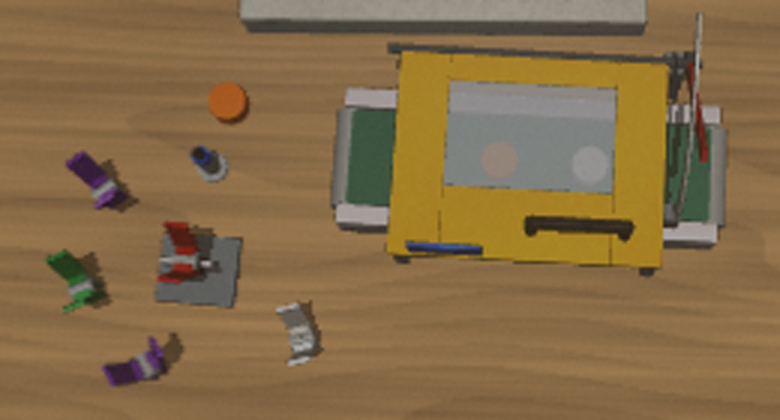

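Confirmed in the crops: the red clip sits on the grey stand, with its V opening along about world x. The green, purple and white clips stand nearby. Next come the geometry measurements.

```bash
cat > m.py <<'E'
from h import *
for n in("side0","top0"):
    c=load(n);P=cloud(c);h=hsv(c);H,S,V=[h[...,i].astype(int) for i in range(3)];ok=c["range_z"]>0
    print("==",n)
    # stand foot: grey, z 8..18 near
    near=(abs(P[...,0]-515)<60)&(abs(P[...,1]-285)<60)&ok
    m=near&(abs(P[...,2]-12)<4)&(S<70)
    q=P[m][:,:2].astype(np.float32);print("foot",len(q),cv2.minAreaRect(q), np.median(P[m][:,2]))
    # clip
    red=((H<8)|(H>172))&(S>130)&(V>50)&near
    for z0 in(75,85,95,105,115,125):
        q=P[red&(P[...,2]>z0)&(P[...,2]<z0+10)]
        print("clip",z0,len(q),q[np.argsort(q[:,0])].round(0)[:: max(1,len(q)//6)].tolist())
    # tab blue
    bl=(H>105)&(H<130)&(S>90)&ok&(P[...,0]>480)&(P[...,0]<580)&(P[...,1]<110)
    q=P[bl];print("tab",len(q),np.percentile(q,[2,50,98],axis=0).round(0).tolist())
    # handle dark
    hd=ok&(V<90)&(P[...,2]>130)&(P[...,2]<165)&(P[...,0]>480)&(P[...,0]<600)&(abs(P[...,1]+50)<100)
    q=P[hd];print("handle",len(q),np.percentile(q,[2,50,98],axis=0).round(0).tolist())
    if len(q)>5: print(cv2.minAreaRect(q[:,:2].astype(np.float32)))
    y=(H>18)&(H<30)&(S>150)&(abs(P[...,2]-98)<8)&ok&(P[...,0]>480)&(P[...,0]<760)&(abs(P[...,1]+40)<180)
    q=P[y];print("flap",np.median(q[:,2]),cv2.minAreaRect(q[:,:2].astype(np.float32)))
    A=np.c_[q[:,:2],np.ones(len(q))];print("plane",np.linalg.lstsq(A,q[:,2],rcond=None)[0])
    mk=((H<9)|(H>172))&(S>90)&ok&(P[...,1]<-175)&(P[...,1]>-260)&(P[...,0]>500)&(P[...,0]<760)&(P[...,2]>70)
    q=P[mk];print("mark",len(q))
    if len(q)>5:
        u,s,vt=np.linalg.svd(q-q.mean(0));print(q.mean(0).round(),vt[0],s, q[np.argsort(q[:,2])][[0,-1]])
E
python3 m.py
```

```text
== side0
foot 934 ((513.9304809570312, 288.83575439453125), (81.78800201416016, 69.26637268066406), 86.48992156982422) 12.31514870542553
clip 75 61 [[501.0, 297.0, 83.0], [503.0, 286.0, 83.0], [506.0, 289.0, 83.0], [520.0, 286.0, 82.0], [522.0, 278.0, 83.0], [525.0, 295.0, 80.0], [527.0, 291.0, 84.0]]
clip 85 26 [[497.0, 297.0, 94.0], [499.0, 297.0, 93.0], [501.0, 289.0, 86.0], [520.0, 295.0, 85.0], [527.0, 287.0, 88.0], [529.0, 296.0, 86.0], [529.0, 293.0, 93.0]]
clip 95 26 [[494.0, 295.0, 104.0], [497.0, 290.0, 100.0], [499.0, 297.0, 96.0], [530.0, 285.0, 96.0], [531.0, 297.0, 101.0], [531.0, 286.0, 102.0], [533.0, 294.0, 101.0]]
clip 105 21 [[492.0, 297.0, 111.0], [494.0, 291.0, 112.0], [494.0, 295.0, 114.0], [496.0, 296.0, 107.0], [533.0, 294.0, 109.0], [533.0, 286.0, 109.0], [534.0, 283.0, 114.0]]
clip 115 22 [[491.0, 284.0, 124.0], [491.0, 301.0, 124.0], [493.0, 298.0, 117.0], [535.0, 296.0, 115.0], [535.0, 290.0, 118.0], [536.0, 284.0, 119.0], [537.0, 298.0, 122.0], [537.0, 286.0, 124.0]]
clip 125 37 [[487.0, 280.0, 127.0], [487.0, 295.0, 129.0], [489.0, 289.0, 130.0], [491.0,
[... 307 characters left out ...]
ound(0).tolist())
                                  ~~~~~~~~~~~~~^^^^^^^^^^^^^^^^^^^^
    return _quantile_unchecked(
        a, q, axis, out, overwrite_input, method, keepdims, weights)
    return _ureduce(a,
                    func=_quantile_ureduce_func,
    ...<5 lines>...
                    overwrite_input=overwrite_input,
                    method=method)
    r = func(a, **kwargs)
    result = _quantile(arr,
                       quantiles=q,
    ...<2 lines>...
                       out=out,
                       weights=wgt)
    slices_having_nans = np.isnan(arr[-1, ...])
                                  ~~~^^^^^^^^^
IndexError: index -1 is out of bounds for axis 0 with size 0
```

```bash
sed -i 's/(P\[...,1\]<110)/(P[...,1]<110)\&(P[...,1]>-100)\&(P[...,2]>85)/; s/np.percentile(q,\[2,50,98\],axis=0)/np.percentile(np.r_[q,q[:1]*0] if len(q)==0 else q,[2,50,98],axis=0)/; ' m.py
python3 - <<'E'
s=open('m.py').read()
s=s.replace('q=P[hd];print','q=P[hd]\n    if len(q)>5: print').replace('q=P[bl];print','q=P[bl]\n    if len(q)>5: print(cv2.minAreaRect(q[:,:2].astype(np.float32)));print').replace('(V<90)&(P[...,2]>130)','(V<90)&(S<140)&(P[...,2]>125)')
open('m.py','w').write(s)
E
python3 m.py | grep -v "^clip"
```

```text
== side0
foot 934 ((513.9304809570312, 288.83575439453125), (81.78800201416016, 69.26637268066406), 86.48992156982422) 12.31514870542553
flap 99.18996716999973 ((621.1234130859375, -44.53230285644531), (269.1690673828125, 202.6077117919922), 88.71050262451172)
plane [ 4.22333160e-04 -2.37555885e-03  9.88121577e+01]
mark 144
[ 651. -196.  179.] [ 0.64061397 -0.01363632 -0.76774201] [666.69263659  27.8784656   24.08287062] [[ 710.34441914 -198.26061052  103.84596881]
 [ 595.79788972 -194.05008471  248.67033733]]
== top0
foot 321 ((511.5592956542969, 288.6955261230469), (79.23433685302734, 68.561279296875), 87.4856948852539) 11.774664749553754
((524.18115234375, 31.640605926513672), (3.513636350631714, 64.12207794189453), 0.3128914535045624)
tab 31 [[522.0, 1.0, 127.0], [523.0, 36.0, 134.0], [526.0, 62.0, 139.0]]
handle 151 [[521.0, -140.0, 128.0], [545.0, -89.0, 148.0], [551.0, 19.0, 153.0]]
((538.6880493164062, -45.243370056152344), (23.533374786376953, 192.78561401367188), 7.744693279266357)
flap 97.89169130798922 ((618.8839721679688, -45.16395568847656), (263.4718017578125, 204.2630157470703), 88.45520782470703)
plane [8.22493807e-04 1.42825206e-04 9.74558496e+01]
mark 53
[ 637. -197.  200.] [-0.65427222  0.00894792  0.75620619] [426.46598867  17.81607272  10.93916335] [[ 713.40249123 -197.38393804  110.07714063]
 [ 593.30523909 -194.83429924  255.45722763]]
```

```bash
cat >> h.py <<'E'
def ray(c,u,v,z):
    K,D=KD(c);p=cv2.undistortPoints(np.array([[[u,v]]],float),K,D)[0,0]
    R=np.array(c["R"]);d=R.T@np.array([p[0],p[1],1]);o=-R.T@np.array(c["t"]);return o+d*(z-o[2])/d[2]
E
python3 - <<'E'
from h import *
c=load("top0");crop("top0",265,365,195,240,8,"c3");crop("side0",310,350,160,230,8,"c4");crop("side0",315,370,265,345,7,"c5")
s=load("side0")
print(ray(c,275.5,222,133),ray(c,301,223.5,133))
P=cloud(c);q=P[(c["range_z"]>0)&(P[...,2]>138)&(P[...,2]<156)&(P[...,0]>520)&(P[...,0]<565)&(P[...,1]>-150)&(P[...,1]<20)]
print(len(q),q.min(0),q.max(0),cv2.minAreaRect(q[:,:2].astype(np.float32)),np.median(q[:,2]))
E
```

```text
[521.93879412  65.00694475 133.        ] [519.80750588  -6.311487   133.        ]
160 [ 522.67946897 -142.20330067  138.93253529] [552.45291056   7.50479074 154.40811093] ((542.03759765625, -66.13107299804688), (22.30092430114746, 150.8190155029297), 6.813691139221191) 147.86661648011886
```

View pics/c3.png

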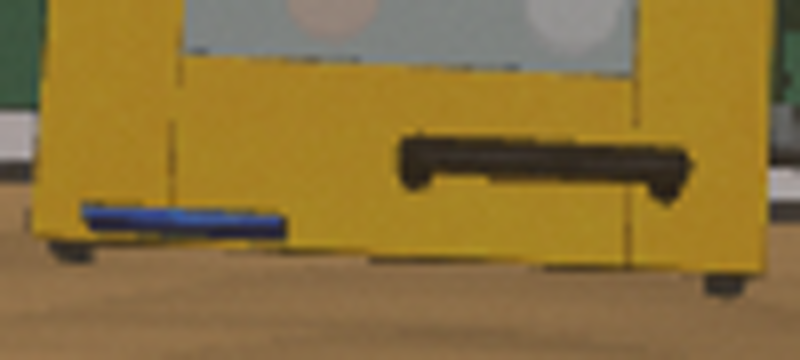

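View pics/c4.png

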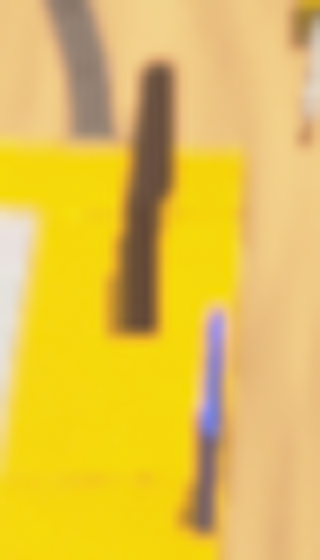

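View pics/c5.png

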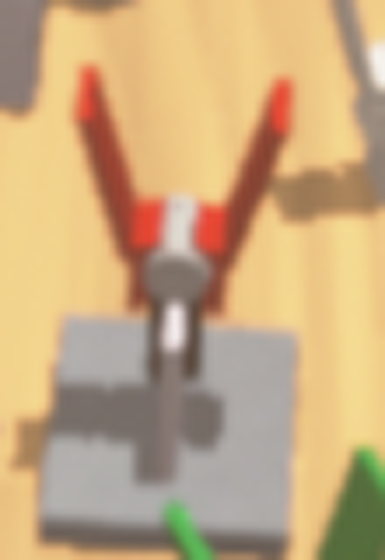

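```bash
python3 - <<'E'
from h import *
c=load("top0");s=load("side0")
print("handle ends",ray(c,315.5,213.5,147),ray(c,350.5,215.7,147))
print("side tab top ends", ray(s,310+215/8,160+312/8,133),ray(s,310+208/8,160+425/8,133))
print("side handle far/near", ray(s,310+158/8,160+65/8,147),ray(s,310+145/8,160+190/8,147))
print("flap front edge top corners", ray(c,265+38/8,195+236/8,98),ray(c,265+764/8,195+272/8,98))
print("side edge",ray(s,310+243/8,160+152/8,98),ray(s,310+222/8,160+550/8,98))
E
```

```text
handle ends [546.83258671 -45.99508248 147.        ] [ 543.47550996 -143.05365802  147.        ]
side tab top ends [5.24797187e+02 3.28151568e-01 1.33000000e+02] [525.9678873   64.44036692 133.        ]
side handle far/near [ 545.73896335 -137.54324248  147.        ] [547.46292039 -49.83834967 147.        ]
flap front edge top corners [519.60809141  84.37972013  98.        ] [ 514.20364884 -175.61383045   98.        ]
side edge [ 516.54458423 -170.41630427   98.        ] [521.0642252   75.79973329  98.        ]
```

Measurements:
- **Clip pivot:** about (514, 289, 73), yaw about -3°. The handle tops are at z≈130, as expected.
- **Tab top middle:** about (524, 30, 133).
- **Handle:** about (546, -94.5, 143). The tab is 125 mm from it in y, as given.
- **Pointer:** about 0.867 rad.
- **Guard yaw:** about -1.3°.

I'm moving up and over to the clip.

```bash
python3 -m creep '[{"tx":-0.3,"ty":-0.4,"tz":-0.3,"turn":0,"fingers":94},{"tx":-0.6,"ty":-0.4,"tz":-0.6,"turn":0,"fingers":94},{"tx":-1,"ty":-0.4,"tz":-1,"turn":0,"fingers":94},{"tx":-1,"ty":-0.4,"tz":-1,"turn":0,"fingers":94},{"tx":-1,"ty":-0.4,"tz":-1,"turn":0,"fingers":94},{"tx":-1,"ty":-0.4,"tz":-1,"turn":0,"fingers":94},{"tx":-1,"ty":-0.4,"tz":-1,"turn":0,"fingers":94},{"tx":-1,"ty":-0.4,"tz":-1,"turn":0,"fingers":94}]' 20
cat > goto.py <<'E'
import sys,numpy as np
from scipy.spatial.transform import Rotation as R
from cell import monitor
s=monitor.read_state();p=np.array(s["eef_pos"]);Rm=R.from_euler("xyz",s["eef_rot"])
print("t",s["clock"],p.round(1),np.degrees(s["eef_rot"]).round(2),"F",np.round(s["wrist_force"],1),"gap",round(s["finger_gap"],1),"q",np.round(s["joints"],2))
if len(sys.argv)>3:
    T=np.array(list(map(float,sys.argv[1:4])));d=Rm.inv().apply(T-p)/200
    print("shift",d.round(3))
    if len(sys.argv)>4:
        dy=(float(sys.argv[4])-np.degrees(s["eef_rot"][2])+180)%360-180
        print("turn",round(-dy/180,4))
E
python3 goto.py 514 289 285 -93
```

```text
clock: 0.9
eef_pos: [325.3, -237.7, 285.3]
eef_rot: [-1.571, 0.0, -2.72]
wrist_force: [0.4, -1.0, -0.2]
finger_gap: 94.0
t 0.9 [ 325.3 -237.7  285.3] [-9.0030e+01  1.0000e-02 -1.5587e+02] F [ 0.4 -1.  -0.2] gap 94.0 q [-0.72 -0.09  1.77  0.    1.47  0.43]
shift [-1.938  0.003 -2.017]
turn -0.3493
```

```bash
python3 -m creep '[{"tx":-0.3,"ty":0,"tz":-0.3,"turn":0,"fingers":94},{"tx":-0.6,"ty":0,"tz":-0.6,"turn":0,"fingers":94},{"tx":-0.97,"ty":0,"tz":-1,"turn":0,"fingers":94},{"tx":-0.97,"ty":0,"tz":-1,"turn":0,"fingers":94},{"tx":-0.97,"ty":0,"tz":-1,"turn":0,"fingers":94},{"tx":-0.97,"ty":0,"tz":-1,"turn":0,"fingers":94},{"tx":-0.97,"ty":0,"tz":-1,"turn":0,"fingers":94},{"tx":-0.97,"ty":0,"tz":-1,"turn":0,"fingers":94}]'
python3 -m creep '[{"tx":-0.3,"ty":0,"tz":-0.3,"turn":-0.04,"fingers":94},{"tx":-0.6,"ty":0,"tz":-0.6,"turn":-0.08,"fingers":94},{"tx":-0.97,"ty":0,"tz":-1,"turn":-0.12,"fingers":94},{"tx":-0.97,"ty":0,"tz":-1,"turn":-0.16,"fingers":94},{"tx":-0.97,"ty":0,"tz":-1,"turn":-0.2,"fingers":94},{"tx":-0.97,"ty":0,"tz":-1,"turn":-0.24,"fingers":94},{"tx":-0.97,"ty":0,"tz":-1,"turn":-0.28,"fingers":94},{"tx":-0.97,"ty":0,"tz":-1,"turn":-0.32,"fingers":94},{"tx":-0.97,"ty":0,"tz":-1,"turn":-0.349,"fingers":94},{"tx":-0.97,"ty":0,"tz":-1,"turn":-0.349,"fingers":94},{"tx":-0.97,"ty":0,"tz":-1,"turn":-0.349,"fingers":94}]'
python3 goto.py 514 289 200 -93
```

```text
clock: 1.7
eef_pos: [420.7, 23.3, 284.8]
eef_rot: [-1.572, -0.001, -2.721]
wrist_force: [0.4, 0.7, -0.2]
finger_gap: 94.0
clock: 2.8
eef_pos: [516.7, 283.7, 284.6]
eef_rot: [-1.572, -0.0, -1.629]
wrist_force: [1.1, 1.0, 0.2]
finger_gap: 93.7
t 2.8 [516.7 283.7 284.6] [-90.1   -0.   -93.33] F [1.1 1.  0.2] gap 93.7 q [0.44 0.35 1.28 0.   1.52 0.5 ]
shift [-0.026  0.423 -0.015]
turn -0.0018
```

```bash
python3 - <<'E'
from h import *
c=load("top0")
for n,u,v in(("white",240,250),("purp",185,262),("green",165,233),("purp2",172,200),("sensor",209,194)): print(n,ray(c,u,v,60))
for nm in("side0","top0"):
    d=load(nm);P=cloud(d)
    q=P[(d["range_z"]>0)&(abs(P[...,0]-514)<75)&(abs(P[...,1]-289)<22)&(P[...,2]>20)&((abs(P[...,0]-514)>30))]
    print(len(q),q[:5])
E
python3 -m creep '[{"tx":-0.026,"ty":0.2,"tz":-0.015,"turn":0,"fingers":94},{"tx":-0.026,"ty":0.423,"tz":-0.015,"turn":0,"fingers":94},{"tx":-0.026,"ty":0.423,"tz":-0.015,"turn":0,"fingers":94},{"tx":-0.026,"ty":0.423,"tz":-0.015,"turn":0,"fingers":94}]'
python3 - <<'E'
from h import *
snap("1");crop("side1",280,420,200,380,3.2,"d1")
E
python3 goto.py 514 289 94 -93
```

```text
white [447.59370078 171.50575218  60.        ]
purp [407.76154325 329.69024784  60.        ]
green [490.64114861 396.13846754  60.        ]
purp2 [590.29332353 384.43291501  60.        ]
sensor [611.83859273 274.76786123  60.        ]
0 []
0 []
clock: 3.2
eef_pos: [514.4, 288.6, 201.1]
eef_rot: [-1.573, -0.0, -1.631]
wrist_force: [-0.1, -0.2, 0.3]
finger_gap: 94.2
t 3.3 [515.  289.1 202.7] [-8.992e+01  9.000e-02 -9.340e+01] F [ 0.1 -0.3  0.1] gap 94.1 q [0.45 0.39 1.4  0.   1.34 0.51]
shift [ 0.002  0.543 -0.005]
turn -0.0022
```

View pics/d1.png

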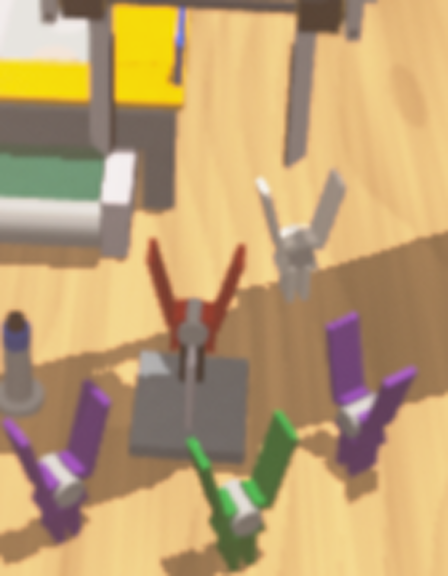

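Both fingers straddle the red clip at d1 (195,300). I'm descending and squeezing.

```bash
python3 -m creep '[{"tx":0,"ty":0.2,"tz":-0.003,"turn":0,"fingers":94},{"tx":0.001,"ty":0.4,"tz":-0.003,"turn":0,"fingers":94},{"tx":0.001,"ty":0.5,"tz":-0.003,"turn":0,"fingers":94},{"tx":0.001,"ty":0.545,"tz":-0.003,"turn":0,"fingers":94},{"tx":0.001,"ty":0.545,"tz":-0.003,"turn":0,"fingers":94},{"tx":0.001,"ty":0.545,"tz":-0.003,"turn":0,"fingers":60},{"tx":0.001,"ty":0.545,"tz":-0.003,"turn":0,"fingers":45},{"tx":0.001,"ty":0.545,"tz":-0.003,"turn":0,"fingers":35},{"tx":0.001,"ty":0.545,"tz":-0.003,"turn":0,"fingers":24},{"tx":0.001,"ty":0.545,"tz":-0.003,"turn":0,"fingers":24},{"tx":0.001,"ty":0.545,"tz":-0.003,"turn":0,"fingers":24},{"tx":0.001,"ty":0.545,"tz":-0.003,"turn":0,"fingers":24},{"tx":0.001,"ty":0.545,"tz":-0.003,"turn":0,"fingers":24},{"tx":0.001,"ty":0.545,"tz":-0.003,"turn":0,"fingers":24}]' 25
python3 goto.py 
python3 - <<'E'
from h import *
snap("2");crop("side2",280,400,220,370,4,"d2")
E
```

```text
clock: 4.7
eef_pos: [515.9, 289.6, 95.7]
eef_rot: [-1.565, 0.004, -1.63]
wrist_force: [-0.5, -0.8, 12.0]
finger_gap: 28.4
t 4.7 [515.9 289.6  95.7] [-89.68   0.21 -93.4 ] F [-0.5 -0.8 12. ] gap 28.4 q [0.45 0.5  1.52 0.   1.12 0.51]
```

View pics/d2.png

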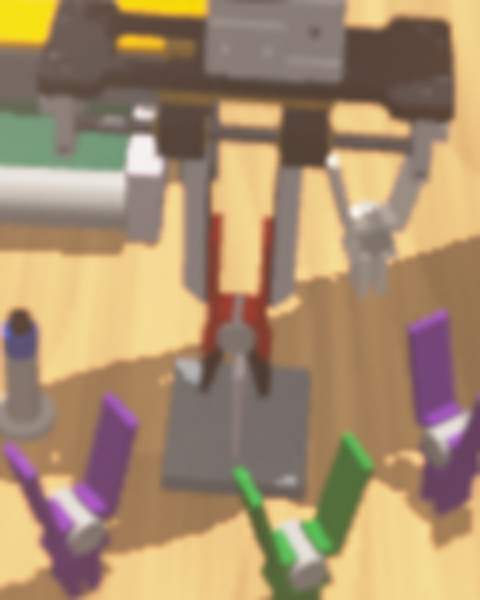

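The clip is squeezed open: the gap is 28.4 mm and the jaws are clear of the plate, with the pivot at d2 (235,335). I'm lifting it.

```bash
python3 -m creep '[{"tx":0,"ty":-0.03,"tz":0,"turn":0,"fingers":24},{"tx":0,"ty":-0.1,"tz":0,"turn":0,"fingers":24},{"tx":0,"ty":-0.2,"tz":0,"turn":0,"fingers":24},{"tx":0,"ty":-0.35,"tz":0,"turn":0,"fingers":24},{"tx":0,"ty":-0.5,"tz":0,"turn":0,"fingers":24},{"tx":0,"ty":-0.65,"tz":0,"turn":0,"fingers":24},{"tx":0,"ty":-0.8,"tz":0,"turn":0,"fingers":24},{"tx":0,"ty":-0.8,"tz":0,"turn":0,"fingers":24},{"tx":0,"ty":-0.8,"tz":0,"turn":0,"fingers":24}]'
python3 goto.py 524 32 252 -91.3
python3 - <<'E'
from h import *
snap("3");crop("side3",260,420,120,320,3,"d3")
c=load("side3");P=cloud(c);h=hsv(c);H,S,V=[h[...,i].astype(int) for i in range(3)]
m=((H<8)|(H>172))&(S>130)&(c["range_z"]>0)&(abs(P[...,0]-515)<60)&(abs(P[...,1]-289)<60)&(P[...,2]>120)
q=P[m];print(len(q),q.min(0),q.max(0))
E
```

```text
clock: 5.7
eef_pos: [514.8, 289.1, 256.2]
eef_rot: [-1.565, 0.004, -1.63]
wrist_force: [0.5, -0.4, -1.5]
finger_gap: 28.6
t 5.7 [514.8 289.1 256.2] [-89.66   0.22 -93.4 ] F [ 0.5 -0.4 -1.5] gap 28.6 q [0.45 0.36 1.33 0.   1.45 0.51]
shift [1.281 0.017 0.122]
turn -0.0117
155 [500.20040387 280.48062943 223.1064501 ] [529.8854067  298.66630039 295.03412701]
```

View pics/d3.png

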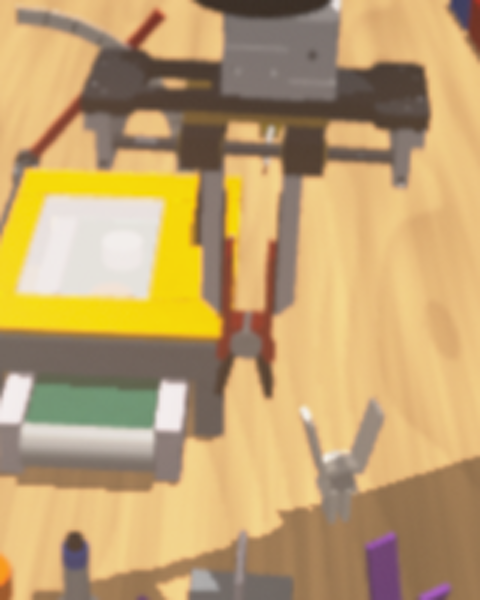

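The clip is held upright with its jaws open: pivot at d3 (245,343), TCP about 23 mm above it. I'm carrying it to above the tab.

```bash
python3 -m creep '[{"tx":0.15,"ty":0,"tz":0.02,"turn":0,"fingers":24},{"tx":0.35,"ty":0,"tz":0.05,"turn":0,"fingers":24},{"tx":0.55,"ty":0,"tz":0.06,"turn":-0.01,"fingers":24},{"tx":0.75,"ty":0,"tz":0.1,"turn":-0.012,"fingers":24},{"tx":0.9,"ty":0,"tz":0.12,"turn":-0.012,"fingers":24},{"tx":1.0,"ty":0,"tz":0.12,"turn":-0.012,"fingers":24},{"tx":1.0,"ty":0,"tz":0.12,"turn":-0.012,"fingers":24},{"tx":1.0,"ty":0,"tz":0.12,"turn":-0.012,"fingers":24}]'
python3 goto.py 524 32 235 -91.3
```

```text
clock: 6.6
eef_pos: [526.4, 88.1, 253.6]
eef_rot: [-1.568, 0.003, -1.593]
wrist_force: [-0.6, 1.1, -1.3]
finger_gap: 28.5
t 6.6 [526.4  88.1 253.6] [-89.85   0.15 -91.28] F [-0.6  1.1 -1.3] gap 28.5 q [0.1  0.23 1.5  0.   1.41 0.12]
shift [ 0.281  0.092 -0.006]
turn 0.0001
```

```bash
python3 -m creep '[{"tx":0.12,"ty":0.04,"tz":-0.006,"turn":0,"fingers":24},{"tx":0.24,"ty":0.09,"tz":-0.006,"turn":0,"fingers":24},{"tx":0.281,"ty":0.1,"tz":-0.006,"turn":0,"fingers":24},{"tx":0.281,"ty":0.1,"tz":-0.006,"turn":0,"fingers":24},{"tx":0.281,"ty":0.1,"tz":-0.006,"turn":0,"fingers":24}]'
python3 goto.py 524 32 164 -91.3
python3 - <<'E'
from h import *
snap("4");crop("side4",280,400,100,250,4,"d4")
E
```

```text
clock: 7.1
eef_pos: [524.2, 33.0, 233.8]
eef_rot: [-1.568, 0.003, -1.593]
wrist_force: [0.9, 0.9, -0.2]
finger_gap: 28.7
t 7.1 [524.2  33.  233.8] [-89.83   0.16 -91.25] F [ 0.9  0.9 -0.2] gap 28.7 q [-0.01  0.22  1.55  0.    1.36  0.01]
shift [ 0.006  0.349 -0.002]
turn 0.0003
```

View pics/d4.png

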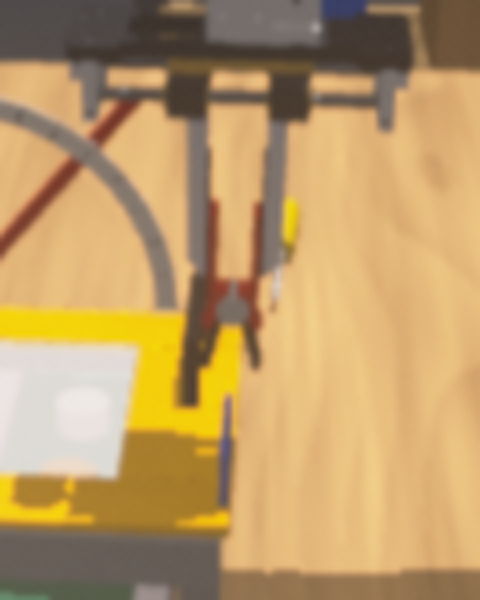

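```bash
python3 - <<'E'
from h import *
s=load("side4")
print(ray(s,280+232/4,100+305/4,211))
print("tab ends",ray(s,280+229/4,100+397/4,133),ray(s,280+224/4,100+452/4,133))
print(proj(s,[[524,33,211],[524,30,133]]))
c=load("top4");P=cloud(c);q=P[(c["range_z"]>0)&(P[...,2]>92)&(P[...,2]<105)&(P[...,0]>510)&(P[...,0]<600)&(P[...,1]>-160)&(P[...,1]<80)]
print(len(q),np.median(q,axis=0))
E
```

```text
[523.51328947  32.33487521 211.        ]
tab ends [523.88325385   1.47559696 133.        ] [525.97570879  63.90259713 133.        ]
[[337.78091262 176.38023209]
 [337.05310991 205.3683024 ]]
1278 [560.74855512 -85.32283855  97.84392396]
```

The clip is within about 1.5 mm of the tab in x and 1 mm in y. I'm lowering it.

```bash
python3 -m creep '[{"tx":0.004,"ty":0.08,"tz":0.003,"turn":0,"fingers":24},{"tx":0.004,"ty":0.16,"tz":0.003,"turn":0,"fingers":24},{"tx":0.004,"ty":0.22,"tz":0.003,"turn":0,"fingers":24},{"tx":0.004,"ty":0.28,"tz":0.003,"turn":0,"fingers":24},{"tx":0.004,"ty":0.32,"tz":0.003,"turn":0,"fingers":24},{"tx":0.004,"ty":0.335,"tz":0.003,"turn":0,"fingers":24},{"tx":0.004,"ty":0.335,"tz":0.003,"turn":0,"fingers":24},{"tx":0.004,"ty":0.335,"tz":0.003,"turn":0,"fingers":24}]'
python3 goto.py 525 32 162 -91.3
```

```text
clock: 8.0
eef_pos: [525.2, 32.3, 167.3]
eef_rot: [-1.567, 0.003, -1.592]
wrist_force: [-0.2, 0.1, 0.4]
finger_gap: 28.5
t 8.0 [525.2  32.3 167.3] [-89.78   0.16 -91.22] F [-0.2  0.1  0.4] gap 28.5 q [-0.01  0.28  1.64  0.    1.22  0.01]
shift [ 0.002  0.027 -0.001]
turn 0.0005
```

```bash
python3 - <<'E'
from h import *
snap("5");crop("side5",290,380,120,230,5,"d5")
E
```

```text
(no output)
```

View pics/d5.png

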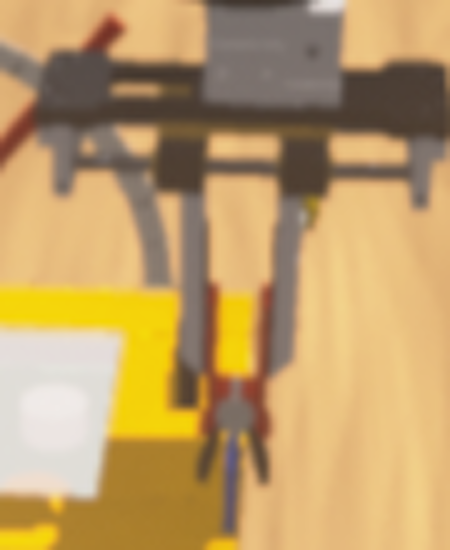

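The jaws straddle the tab: pin at d5 (235,410), tab below it at (230,480). I'm pushing down the last few millimetres until contact.

```bash
python3 -m creep '[{"tx":0,"ty":0.01,"tz":0,"turn":0,"fingers":24},{"tx":0,"ty":0.02,"tz":0,"turn":0,"fingers":24},{"tx":0,"ty":0.025,"tz":0,"turn":0,"fingers":24},{"tx":0,"ty":0.025,"tz":0,"turn":0,"fingers":24}]'
python3 goto.py 525 32 160 -91.3
```

```text
clock: 8.5
eef_pos: [525.7, 32.4, 164.4]
eef_rot: [-1.565, 0.003, -1.592]
wrist_force: [-7.4, -0.4, 20.1]
finger_gap: 28.6
t 8.5 [525.7  32.4 164.4] [-89.65   0.16 -91.22] F [-7.4 -0.4 20.1] gap 28.6 q [-0.01  0.28  1.64  0.    1.21  0.01]
shift [ 0.002  0.022 -0.003]
turn 0.0005
```

Seated, with 20 N on the pin. I'm releasing, then retreating straight up.

```bash
python3 -m creep '[{"tx":0,"ty":0,"tz":0,"turn":0,"fingers":40},{"tx":0,"ty":0,"tz":0,"turn":0,"fingers":60},{"tx":0,"ty":0,"tz":0,"turn":0,"fingers":94},{"tx":0,"ty":0,"tz":0,"turn":0,"fingers":94},{"tx":0,"ty":0,"tz":0,"turn":0,"fingers":94},{"tx":0,"ty":0,"tz":0,"turn":0,"fingers":94}]'
python3 -m creep '[{"tx":0,"ty":-0.1,"tz":0,"turn":0,"fingers":94},{"tx":0,"ty":-0.25,"tz":0,"turn":0,"fingers":94},{"tx":0,"ty":-0.4,"tz":0,"turn":0,"fingers":94},{"tx":0,"ty":-0.5,"tz":0,"turn":0,"fingers":94},{"tx":0,"ty":-0.5,"tz":0,"turn":0,"fingers":94},{"tx":0,"ty":-0.5,"tz":0,"turn":0,"fingers":94}]'
python3 goto.py 546 -94.5 250 -91.3
python3 - <<'E'
from h import *
snap("6");crop("side6",280,400,100,250,4,"d6");crop("top6",220,400,120,240,4,"d6t")
for n in("side6","top6"):
    c=load(n);P=cloud(c);h=hsv(c);H,S,V=[h[...,i].astype(int) for i in range(3)]
    m=((H<8)|(H>172))&(S>130)&(c["range_z"]>0)&(abs(P[...,0]-525)<45)&(abs(P[...,1]-32)<40)&(P[...,2]>100)&(P[...,2]<210)
    q=P[m];print(len(q),q.min(0),q.max(0))
E
```

```text
clock: 9.1
eef_pos: [525.7, 32.3, 164.3]
eef_rot: [-1.565, 0.003, -1.592]
wrist_force: [-0.2, -0.7, -0.0]
finger_gap: 73.7
clock: 9.7
eef_pos: [524.9, 32.1, 263.6]
eef_rot: [-1.565, 0.003, -1.592]
wrist_force: [-0.5, -0.2, -0.9]
finger_gap: 94.0
t 9.7 [524.9  32.1 263.6] [-89.68   0.16 -91.22] F [-0.5 -0.2 -0.9] gap 94.0 q [-0.01  0.2   1.51  0.    1.43  0.01]
shift [0.631 0.067 0.119]
turn 0.0005
24 [512.99012838  28.47268145 153.90149791] [540.71889113  40.78632132 163.05855327]Traceback (most recent call last):
  File "<stdin>", line 6, in <module>
    return umr_minimum(a, axis, None, out, keepdims, initial, where)
ValueError: zero-size array to reduction operation minimum which has no identity
```

View pics/d6.png

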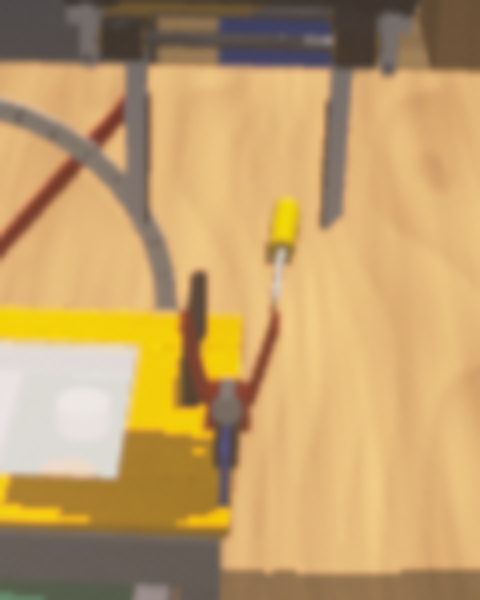

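View pics/d6t.png

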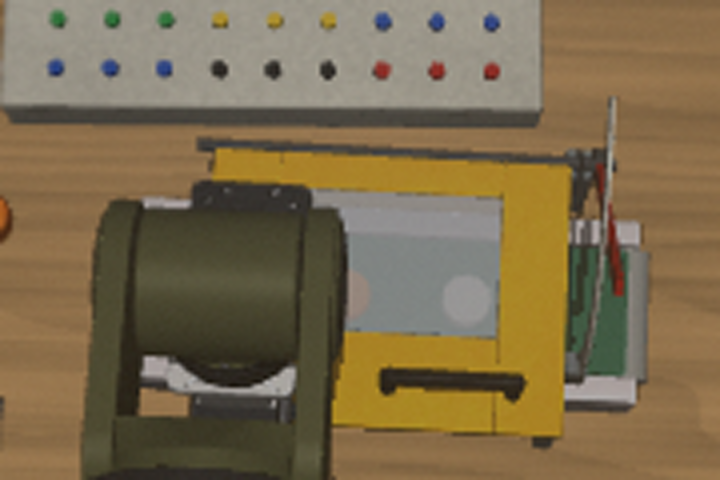

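The clip sits on the tab with its pin at d6 (227,405), close above the top edge at y≈32, and the gripper is clear of it. Next is the handle.

```bash
python3 - <<'E'
from h import *
s=load("side6");print("pivot",ray(s,280+227/4,100+405/4,142))
E
python3 -m creep '[{"tx":0.15,"ty":0.01,"tz":0.05,"turn":0,"fingers":94},{"tx":0.4,"ty":0.02,"tz":0.1,"turn":0,"fingers":94},{"tx":0.631,"ty":0.067,"tz":0.119,"turn":0,"fingers":94},{"tx":0.631,"ty":0.067,"tz":0.119,"turn":0,"fingers":94},{"tx":0.631,"ty":0.067,"tz":0.119,"turn":0,"fingers":94},{"tx":0.631,"ty":0.067,"tz":0.119,"turn":0,"fingers":94}]'
python3 goto.py 546 -94.5 124 -91.3
```

```text
pivot [524.9502634   26.30575328 142.        ]
clock: 10.4
eef_pos: [545.7, -93.7, 248.8]
eef_rot: [-1.568, 0.003, -1.591]
wrist_force: [0.6, -0.9, -0.5]
finger_gap: 94.0
t 10.4 [545.7 -93.7 248.8] [-89.81   0.17 -91.18] F [ 0.6 -0.9 -0.5] gap 94.0 q [-0.24  0.28  1.45  0.    1.41 -0.22]
shift [ 0.006  0.624 -0.   ]
turn 0.0007
```

```bash
python3 -m creep '[{"tx":0.006,"ty":0.2,"tz":0,"turn":0,"fingers":94},{"tx":0.006,"ty":0.4,"tz":0,"turn":0,"fingers":94},{"tx":0.006,"ty":0.55,"tz":0,"turn":0,"fingers":94},{"tx":0.006,"ty":0.624,"tz":0,"turn":0,"fingers":94},{"tx":0.006,"ty":0.624,"tz":0,"turn":0,"fingers":94},{"tx":0.006,"ty":0.624,"tz":0,"turn":0,"fingers":60},{"tx":0.006,"ty":0.624,"tz":0,"turn":0,"fingers":35},{"tx":0.006,"ty":0.624,"tz":0,"turn":0,"fingers":22},{"tx":0.006,"ty":0.624,"tz":0,"turn":0,"fingers":6},{"tx":0.006,"ty":0.624,"tz":0,"turn":0,"fingers":6},{"tx":0.006,"ty":0.624,"tz":0,"turn":0,"fingers":6},{"tx":0.006,"ty":0.624,"tz":0,"turn":0,"fingers":6},{"tx":0.006,"ty":0.624,"tz":0,"turn":0,"fingers":6}]' 15
python3 goto.py
python3 - <<'E'
from h import *
snap("7");crop("side7",250,400,100,240,4,"d7")
E
```

```text
clock: 11.7
eef_pos: [546.1, -94.6, 124.0]
eef_rot: [-1.568, 0.003, -1.591]
wrist_force: [-0.6, 0.2, 0.1]
finger_gap: 33.5
t 11.7 [546.1 -94.6 124. ] [-89.82   0.17 -91.18] F [-0.6  0.2  0.1] gap 33.5 q [-0.24  0.39  1.6   0.    1.15 -0.22]
```

View pics/d7.png

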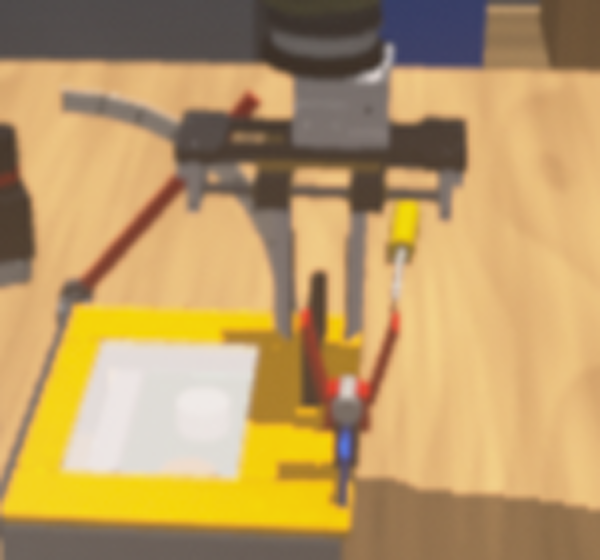

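The fingers straddle the bar and are still closing (33 mm). I'll let them finish.

```bash
python3 -m creep '[{"tx":0,"ty":0,"tz":0,"turn":0,"fingers":6},{"tx":0,"ty":0,"tz":0,"turn":0,"fingers":6},{"tx":0,"ty":0,"tz":0,"turn":0,"fingers":6},{"tx":0,"ty":0,"tz":0,"turn":0,"fingers":6},{"tx":0,"ty":0,"tz":0,"turn":0,"fingers":6},{"tx":0,"ty":0,"tz":0,"turn":0,"fingers":6}]' 15
python3 goto.py
python3 - <<'E'
import numpy as np
th0=0
for th in np.arange(0.06,0.88,0.0575)[:15]:
    x=-175*np.cos(th)+49*np.sin(th);z=175*np.sin(th)+49*np.cos(th)
    print(round(th,3),"tz",round((x+175)/200,3),"ty",round(-(z-49)/200,3))
for th in (0.80,0.86,0.867):
    x=-175*np.cos(th)+49*np.sin(th);z=175*np.sin(th)+49*np.cos(th)
    print(round(th,3),"tz",round((x+175)/200,3),"ty",round(-(z-49)/200,3))
E
```

```text
clock: 12.4
eef_pos: [548.3, -94.6, 124.2]
eef_rot: [-1.562, 0.003, -1.591]
wrist_force: [19.9, -0.3, -9.4]
finger_gap: 11.2
t 12.4 [548.3 -94.6 124.2] [-89.48   0.15 -91.18] F [19.9 -0.3 -9.4] gap 11.2 q [-0.24  0.39  1.6   0.01  1.14 -0.22]
0.06 tz 0.016 ty -0.052
0.118 tz 0.035 ty -0.101
0.175 tz 0.056 ty -0.149
0.232 tz 0.08 ty -0.195
0.29 tz 0.107 ty -0.24
0.348 tz 0.136 ty -0.283
0.405 tz 0.167 ty -0.325
0.462 tz 0.201 ty -0.365
0.52 tz 0.237 ty -0.402
0.577 tz 0.276 ty -0.438
0.635 tz 0.316 ty -0.471
0.692 tz 0.358 ty -0.502
0.75 tz 0.402 ty -0.531
0.807 tz 0.447 ty -0.557
0.865 tz 0.494 ty -0.58
0.8 tz 0.441 ty -0.553
0.86 tz 0.49 ty -0.578
0.867 tz 0.496 ty -0.581
```

The bar is gripped, with a gap of about 11–12 mm. It sat about 2–3 mm further in x than I assumed, hence the 20 N. I'll fold that offset in and lift along the arc, half of it first.

```bash
python3 -m creep '[{"tx":0,"ty":0,"tz":0.008,"turn":0,"fingers":6},{"tx":0,"ty":0,"tz":0.01,"turn":0,"fingers":6},{"tx":0,"ty":-0.026,"tz":0.018,"turn":0,"fingers":6},{"tx":0,"ty":-0.052,"tz":0.026,"turn":0,"fingers":6},{"tx":0,"ty":-0.101,"tz":0.045,"turn":0,"fingers":6},{"tx":0,"ty":-0.149,"tz":0.066,"turn":0,"fingers":6},{"tx":0,"ty":-0.195,"tz":0.09,"turn":0,"fingers":6},{"tx":0,"ty":-0.24,"tz":0.117,"turn":0,"fingers":6},{"tx":0,"ty":-0.283,"tz":0.146,"turn":0,"fingers":6},{"tx":0,"ty":-0.325,"tz":0.177,"turn":0,"fingers":6},{"tx":0,"ty":-0.365,"tz":0.211,"turn":0,"fingers":6},{"tx":0,"ty":-0.365,"tz":0.211,"turn":0,"fingers":6},{"tx":0,"ty":-0.365,"tz":0.211,"turn":0,"fingers":6}]'
python3 goto.py
python3 - <<'E'
from h import *
snap("8");crop("side8",220,420,60,240,4,"d8")
E
```

```text
clock: 13.7
eef_pos: [588.0, -95.6, 198.6]
eef_rot: [-1.567, 0.003, -1.591]
wrist_force: [-22.0, 1.6, 14.8]
finger_gap: 11.4
t 13.7 [588.  -95.6 198.6] [-89.76   0.16 -91.18] F [-22.    1.6  14.8] gap 11.4 q [-0.22  0.41  1.4   0.    1.34 -0.2 ]
```

View pics/d8.png

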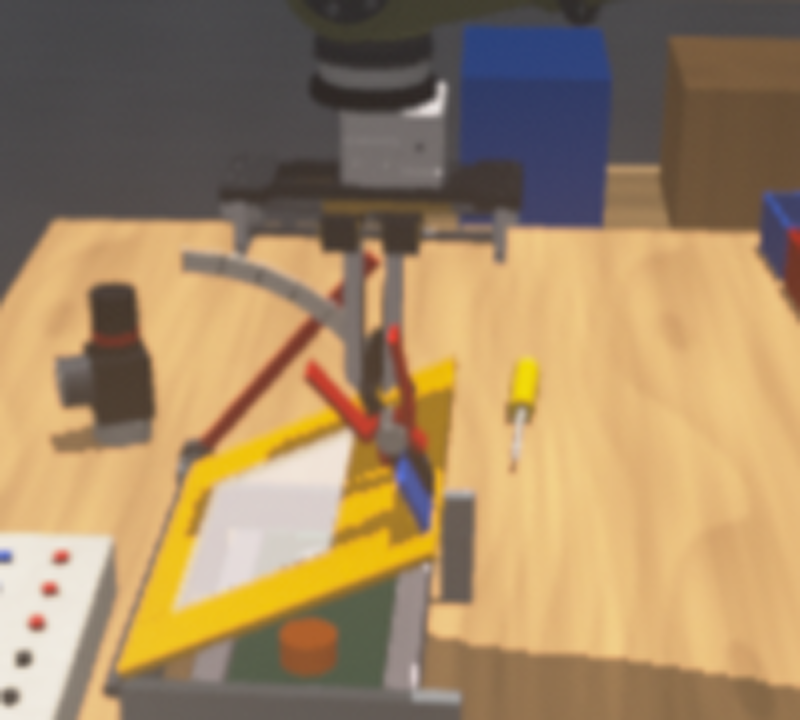

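The flap is rising, the clip is holding and the pointer is clear. The force is radial, about 27 N of compression, so I'll ease outwards by about 2 mm and continue.

```bash
python3 -m creep '[{"tx":0,"ty":-0.008,"tz":-0.008,"turn":0,"fingers":6},{"tx":0,"ty":-0.045,"tz":0.028,"turn":0,"fingers":6},{"tx":0,"ty":-0.081,"tz":0.067,"turn":0,"fingers":6},{"tx":0,"ty":-0.114,"tz":0.107,"turn":0,"fingers":6},{"tx":0,"ty":-0.145,"tz":0.149,"turn":0,"fingers":6},{"tx":0,"ty":-0.174,"tz":0.193,"turn":0,"fingers":6},{"tx":0,"ty":-0.2,"tz":0.238,"turn":0,"fingers":6},{"tx":0,"ty":-0.212,"tz":0.265,"turn":0,"fingers":6},{"tx":0,"ty":-0.223,"tz":0.285,"turn":0,"fingers":6},{"tx":0,"ty":-0.223,"tz":0.285,"turn":0,"fingers":6},{"tx":0,"ty":-0.223,"tz":0.285,"turn":0,"fingers":6}]'
python3 goto.py
cat > ang.py <<'E'
import sys
from h import *
snap(sys.argv[1]);crop("side"+sys.argv[1],220,420,60,240,4,"e"+sys.argv[1])
for n in("side","top"):
    c=load(n+sys.argv[1]);P=cloud(c);h=hsv(c);H,S,V=[h[...,i].astype(int) for i in range(3)];ok=c["range_z"]>0
    y=(H>18)&(H<30)&(S>150)&ok&(P[...,0]>540)&(P[...,0]<740)&(P[...,1]>-180)&(P[...,1]<90)&(P[...,2]>95)&(P[...,2]<280)
    y=cv2.erode(y.astype(np.uint8),np.ones((3,3)))>0
    q=P[y];ctr=np.median(q,0)
    for _ in range(4):
        u,s,vt=np.linalg.svd(q-q.mean(0),full_matrices=False);nn=vt[2];r=abs((q-q.mean(0))@nn);q=q[r<max(3,2.5*np.median(r))]
    nn=nn*np.sign(nn[2]);print(n,"flap n",len(q),nn.round(3),"angle",np.arctan2(nn[0] if 0 else np.hypot(nn[0],nn[1]),nn[2]))
    mk=((H<9)|(H>172))&(S>90)&ok&(P[...,1]<-175)&(P[...,1]>-225)&(P[...,0]>570)&(P[...,0]<730)&(P[...,2]>90)&(P[...,2]<270)
    q=P[mk]
    if len(q)>10:
        v=np.linalg.svd(q-q.mean(0))[2][0];print(n,"mark",len(q),v,np.arctan2(abs(v[2]),abs(v[0])))
    m=((H<8)|(H>172))&(S>130)&ok&(P[...,1]>0)&(P[...,1]<70)&(P[...,0]>560)&(P[...,0]<720)&(P[...,2]>180)
    q=P[m]
    if len(q): print("clip",len(q),q.min(0),q.max(0))
E
python3 ang.py 9
```

```text
clock: 14.9
eef_pos: [644.3, -96.9, 244.0]
eef_rot: [-1.567, 0.003, -1.591]
wrist_force: [-6.0, 0.7, 7.4]
finger_gap: 11.4
t 14.9 [644.3 -96.9 244. ] [-89.8    0.16 -91.19] F [-6.   0.7  7.4] gap 11.4 q [-0.21  0.51  1.14  0.    1.49 -0.19]
side flap n 529 [ 0.748 -0.015  0.664] angle 0.8449160151323805
side mark 56 [ 0.65682264 -0.0165409  -0.75386366] 0.8540798972627285
clip 248 [613.47847131  12.71771381 266.82715542] [688.5962953   39.41761426 337.00648092]
top flap n 289 [ 0.749 -0.018  0.662] angle 0.8468249123429471
top mark 63 [-0.64630837  0.00995926  0.76301134] 0.8680176820332274
clip 281 [611.18672118  14.60803054 271.34963442] [687.65082071  37.33921025 341.52598833]
```

View pics/e9.png

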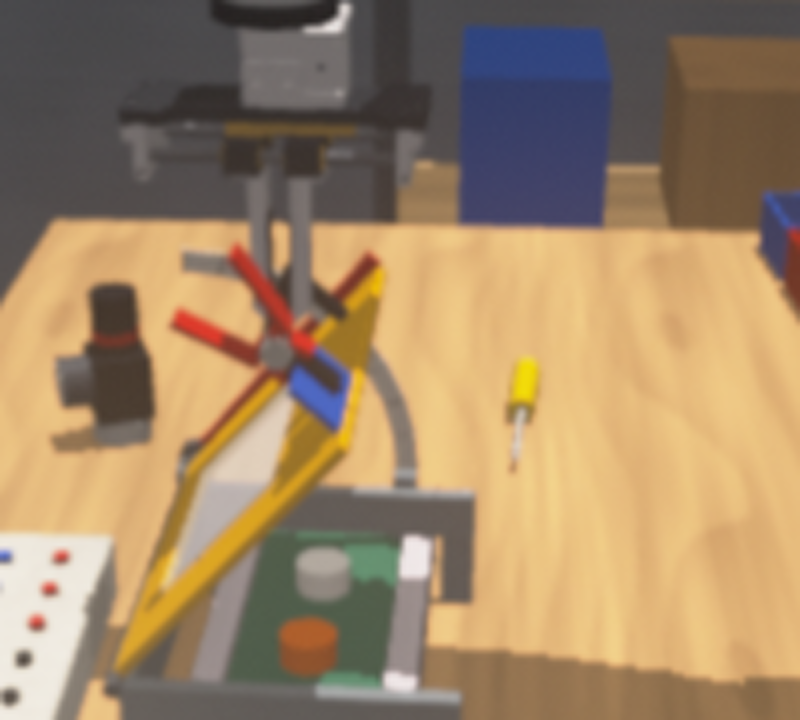

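The flap is at 0.846 and the pointer at about 0.862. I'll make a small trim of +0.018 rad, then settle and re-check.

```bash
python3 -m creep '[{"tx":0,"ty":-0.004,"tz":0.007,"turn":0,"fingers":6},{"tx":0,"ty":-0.008,"tz":0.014,"turn":0,"fingers":6},{"tx":0,"ty":-0.008,"tz":0.014,"turn":0,"fingers":6},{"tx":0,"ty":-0.008,"tz":0.014,"turn":0,"fingers":6},{"tx":0,"ty":-0.008,"tz":0.014,"turn":0,"fingers":6},{"tx":0,"ty":-0.008,"tz":0.014,"turn":0,"fingers":6},{"tx":0,"ty":-0.008,"tz":0.014,"turn":0,"fingers":6},{"tx":0,"ty":-0.008,"tz":0.014,"turn":0,"fingers":6}]'
python3 goto.py; python3 ang.py 10
python3 - <<'E'
from h import *
s=load("side10");th=.86;C,S=np.cos(th),np.sin(th)
for hx in(722,726): print(proj(s,[[hx-203*C+48*S,27,94+203*S+48*C],[hx-203*C+39*S,30,94+203*S+39*C]]))
crop("side10",255,325,110,180,8,"e10z")
for n in("side","top"):
    a,b=load(n+"0"),load(n+"10")
    P0,P1=cloud(a),cloud(b)
s0,s1=[cloud(load(k)) for k in("side0","side10")]
for nm,H0,H1,box in(("puck",5,14,(235,270,300,325)),("driver",18,30,(343,358,145,170))):
    for k,P in(("side0",s0),("side10",s1)):
        h=hsv(load(k));u0,u1,v0,v1=box;m=((h[...,0]>H0)&(h[...,0]<H1)&(h[...,1]>170))[v0:v1,u0:u1];print(nm,k,m.sum(),P[v0:v1,u0:u1][m].mean(0))
E
```

```text
clock: 15.8
eef_pos: [647.0, -97.0, 245.5]
eef_rot: [-1.568, 0.003, -1.592]
wrist_force: [-2.7, -0.1, -1.9]
finger_gap: 11.7
t 15.8 [647.  -97.  245.5] [-89.82   0.16 -91.19] F [-2.7 -0.1 -1.9] gap 11.7 q [-0.21  0.52  1.13  0.    1.49 -0.19]
side flap n 491 [ 0.758 -0.014  0.652] angle 0.8607569701838216
side mark 21 [ 0.90947909  0.01136307 -0.41559435] 0.42862566683115966
clip 243 [616.5265726   15.73456812 265.86708835] [692.06127203  39.79642019 336.73769002]
top flap n 289 [ 0.76  -0.017  0.65 ] angle 0.8629990708535642
top mark 66 [-0.64435912  0.00719697  0.76468917] 0.8705895669609284
clip 278 [613.74489262  14.48454747 275.8473353 ] [692.53200869  36.92543729 338.97111966]
[[292.18877135 146.55704022]
 [295.20823326 149.6173514 ]]
[[290.38063147 146.52093422]
 [293.39911391 149.58047581]]
puck side0 119 [684.25641558 285.08220604  15.27064127]
puck side10 123 [683.53500911 285.07326319  16.1400135 ]
driver side0 69 [ 480.89274833 -468.66268897   34.03677802]
driver side10 70 [ 480.12483837 -490.03747344   24.33459706]
```

View pics/e10z.png

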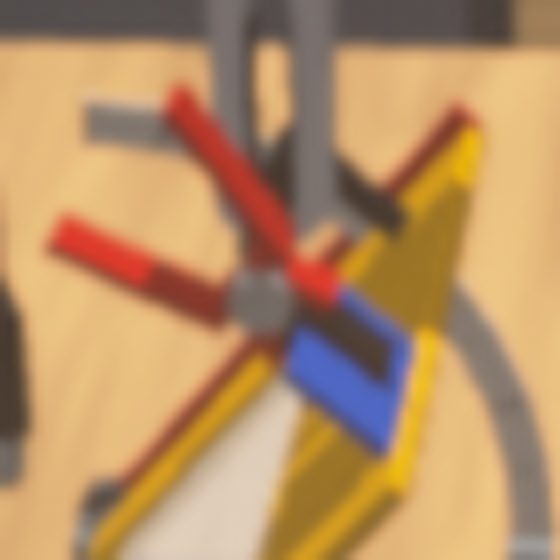

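Final check: flap at 0.861 (side) and 0.863 (top), pointer at 0.85–0.87. The clip handle ends are at z≈337–339 and x≈692, against 337 and 689 predicted for a fully seated clip. The bystanders look undisturbed in the pictures. Handing in.

```bash
python3 -c "
from cell import manip
print(manip.sign_off())"; python3 goto.py
```

```text
the job is handed in; nothing more can be done
None
the job is handed in; nothing more can be done
```

I clipped the red clip fully down onto the blue tab and let go of it. Then I lifted the flap by its handle and handed the job in at about 16 s, with the gripper still holding it at the red pointer. No verdict was reported.

**Last checks**
- **Flap:** 0.861 rad (side camera) and 0.863 rad (top camera).
- **Pointer:** about 0.86–0.87 rad, so the flap is within roughly 0.01 rad of it. It looked unmoved: the top camera gave 0.858 at the start and 0.871 at the end.
- **Grip:** the gap on the handle bar is 11.7 mm, with a 15 N grip.
- **Clip:** its handle ends are within about 3 mm of where they should be for a fully seated clip.
- **Puck:** its measured position changed by less than 1 mm.

**Checks that disagreed or were not made**
- **Pointer, side camera:** the last reading was 0.43 rad from only 21 pixels, because the arm and flap hid most of it. I ignored it.
- **Clip pivot:** it appeared about 3 pixels from its predicted place in the last side picture. I think that is the near end of the pin, but I didn't confirm it.
- **Screwdriver:** its averaged position differed by about 21 mm in y between the first and last side pictures. It covers the same area of the picture, so I took this as depth noise at its edges. I didn't check it with the top camera.
- **Sensor:** I didn't measure it again at the end; the arm kept well away from it after the clip was picked up.
- **Forces:** while I gripped and lifted the handle, the wrist force briefly reached about 27 N because the grasp was 2–3 mm off. I corrected it, and it was about 3 N at the end.

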